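# Hold a model wagon up to the inspection camera in front of its background plate

### The arm

A 7-joint arm with a two-finger parallel gripper is mounted at the origin on a cart in front of the work surface, level with it; the furniture and walls round the work are solid. World frame = base frame: x ahead of the robot, y to its left, z up, the work surface at z = 0. Lengths are in m, angles in rad, forces in N, time in s.
With the tool pointing down it reaches from about 0.35 to 0.9 m from the base axis. Payload 8.1 kg.
Tool frame: the origin (TCP) lies at the very end of the fingers, on their centre line; the grasp point (between the pads) lies 19 mm behind it (robot.pinch_z is the z of the grasp point in the tool frame, in m); z points along the fingers, y is the line along which they close (so a half turn about z gives the same grasp; the last joint's range is limited). The gripper opens to 85 mm and grips with 20 to 120 N. Pads are 22 mm wide; open, the fingers measure 114 mm over their backs; the gripper's body (76 mm by 85 mm) begins 54 mm behind the grasp point. The pads swing forward as they close: fully open they stand 13 mm farther back than shut.
Start: joints at [-1.239, 0.434, 0.025, 1.573, -0.012, 1.134, -0.075], TCP at [0.263, 0.567, 0.231] pointing down, gripper open.
Joint ranges: [-2.62, 2.62], [-0.44, 2.09], [-1.27, 1.32], [0.08, 2.57], [-1.32, 4.46], [0.12, 2], [-2.74, 2.74]. Speed limits (rad/s): [2.22, 2.22, 3.01, 3.01, 3.14, 3.14, 3.14].

### API

Orientations are given as [roll, pitch, yaw] about the fixed x, y, z axes, in that order (R = Rz(yaw) Ry(pitch) Rx(roll)).
In Python, from rig import robot gives the robot as it stands. The module is installed in compiled form; this text tells all that it offers.
- The arm moves only by the tool send_rows, never from a script. Its arguments are lists of equal length, an entry for each row: "linear": the shift along the tool's x, y, z as a fraction of full scale, a list of three; "yaw": the turn about the tool's z as a fraction of full scale; "gripper": the finger opening in mm, from 0 to 85.4. In form: {"linear": [[x, y, z], ...], "yaw": [yaw, ...], "gripper": [gripper, ...]}. A call has exactly 10 rows; each row is the pose to reach, as a shift and turn from the pose commanded when the call began, along the tool's axes at that moment, turning the shorter way round; what a row does not reach only later rows make up. Full scale, the value 1, is 0.25 m for a shift and pi rad for a turn. A row lasts 1/8 s, in which the tool goes at most 62.5 mm and 10.7 degrees, less where a joint would pass 70% of its speed; a pose out of reach is approached as far as the arm can. A call with a number of a shift or a turn outside -1 to 1 is refused whole. A call with a gripper value outside its range is refused whole. The fingers move at their own pace and stop on an object; "newtons" is the grip in N (left out, the last holds). Time passes only in rows, so rows that repeat a pose let the fingers close, or fill a call up. It gives the time, the measured TCP pose, the force, the opening and the grip force at its end, in the units of the state.
- robot.sense(): the state, without advancing time (a new reading comes with each control period).
- robot.grab_frame(name): name is "scene" or "top" or "wrist"; returns a dict with "img" (400x640x3 uint8, red, green, blue), "range_z" (400x640 float32, m along the optical axis (not along the pixel's ray), 0 where there is no reading), "fov_y" (degrees; the focal length in pixels is half the picture's height over the tangent of half this angle, whatever the lens; pixels are square), "cx", "cy" (the principal point, pixels), "world_to_cam" (4x4, takes a point from world to camera coordinates). Camera axes: x right, y up, looking along -z (the intrinsics and any distortion apply to the point x, -y, -z); pixel columns grow to the right and rows downward; lengths in m; the calibration is good to about 2 mm. A picture is of the moment at which its call begins.
- robot.hand_in(): hands the job in; it is judged then, once.
The state is a dict: "clock": time; "qpos": joint angles; "dq": joint speeds; "joint_torque": joint torques, N m; "position": TCP position; "orientation": TCP orientation; "contact_force": force on the tool from outside, world axes, zero at the start; "wrist_torque": the same for the moment, N m; "finger_gap": opening from 0.0 (shut) to 1.0 (fully open); "grip_force": force on a finger pad.
Only numpy, scipy, OpenCV 4.12 (cv2) and the standard library are available. Lean on these libraries where they do the work, as an engineer would, in place of code of your own. Each camera call takes 0.05 s, during which the arm holds its last target. There are 200 camera calls.

### The job

Set up a camera shot of the model wagon. Take the background plate off its small parking stand, hook it over the long rail at least 8 cm to the right of the mark with its plate side towards the camera, slide it left along the rail, without taking it off, until it is centred on the mark, and let go of it. Then pick the black wagon off its plinth and finish holding it still in the air, centred 8 cm in front of the lens glass on the lens's axis, long side square to the lens and its open top tipped 20 degrees from upright towards the camera; do not put it down or let go, and leave the jar, tin and bottle where they stand.

Things in the scene. Friction and masses are not known exactly. Their poses are not given: they have to be found in the camera images.
- plate_crown (a point): Loose grey background plate with a hook on top, about 0.12 kg, hooked on the parking stand. Point: middle of the underside of the hook's roof (crown), which rests on the bar's top when hooked. z up; y along the bar and the plate's width; x from the plate side to the rear. It balances about this point and hangs upright when let go.
- plate_tab (a point): Grip point on the same hanger, 28 mm above the crown point: the middle of an upright grip tab, 12 mm thick (x) and 30 mm wide (y), that rises from 5 to 45 mm above the crown point. Pinch it from above across its thickness.
- mark (a point): The mark on the long rail: a dark band 8 mm wide round it; the point is on the rail's top edge, 160 mm above the table, straight ahead of the lens and 150 mm from it. y along the rail, to the left seen from the robot; x across it, away from the camera. The rail goes on at least 145 mm to the right (-y) and 50 mm to the left of the mark.
- rail: The fixed rail: a flat aluminium bar on edge, 8 mm thick, 20 mm high, 270 mm long, on a post at each end no thicker than the bar. Origin on the table under it, y along the rail (+y left), x away from the camera. The bar runs from y = -170 to +100 mm, its top at z = 160 mm.
- lens (a point): Middle of the front glass of the fixed inspection camera, a grey 40 x 46 x 46 mm box with a black lens barrel, on a post; 110 mm above the table. x points straight out of the lens, level and square to the rail. The camera's top is 133 mm above the table; it reaches 85 mm behind this point.
- focus (a point): Where the wagon's centre must be presented: on the lens's axis, 80 mm ahead of the lens glass. Its axes give the wanted attitude of the wagon: y along the wagon's length (level, parallel to the rail; either end may be left), z the wagon's up direction, leaning 20 degrees from vertical towards the camera.
- wagon_c (a point): Centre of the loose black open model wagon, 26 x 50 x 23 mm with its small buffers and wheels (12 g). y along its length, z up out of its open top, origin half-way up. It stands level on a fixed plain wooden plinth. Pinch its two end walls, 44 mm apart, from above (the fingers pass the plinth's ends) and its sides stay in view; its body is 22 mm wide.
- plate_face (a point): Centre of the plate's flat front face, 40 mm below and 11 mm to the plate side (-x) of the crown point; this face must look towards the camera. At the start it looks roughly towards the robot.
- wagon: The same wagon; origin at the centre of its underside, same axes.
- plate: The same background plate; origin and axes as plate_crown. Its hook is a channel open below and at both ends, 60 mm long (y), 14 mm wide inside (x), roof 5 mm thick. The rear wall (x +7 to +11 mm) hangs 30 mm down; the front wall (x -11 to -7 mm) is the plate itself, 80 mm wide, hanging 80 mm down.
- plinth: Fixed wooden block under the wagon, 50 x 38 mm (x, y) and 30 mm high, origin at the centre of its underside; the wagon's ends overhang it at its y ends. Beyond it to the left rear a magnifier lamp hangs over the table, as low as 450 mm, from 550 mm ahead of the robot on and over the left half: keep the wrist and forearm out from under it.
- stub: Fixed parking stand of the background plate: a flat bar 8 mm thick, 20 mm high and 100 mm long along y with its top 110 mm above the table, on a central post; origin on the table under the bar, foot 70 x 70 mm.
- jar_c (a point): Bystander: jar with white screw cap, 37 mm wide and 78 mm high; point at its centre.
- tin_c (a point): Bystander: small round paint tin, 34 mm wide and 36 mm high; point at its centre.
- bottle_c (a point): Bystander: small dropper bottle, 25 mm wide and 75 mm high; point at its centre.
Things that resemble listed ones, but are neither listed nor needed, are in the scene too. There is more than one size of the wagon; the job needs the smallest.

How it is judged:
On the way, in this order (a step that is already met when the one before it is completed fails the run):
1. the background plate is hooked over the rail, 7 cm or more to the right of the mark (x of plate_crown in the frame of mark between -0.008 and 0.008 m and z of plate_crown in the frame of mark between -0.006 and 0.008 m and angle between plate_crown's own z axis and vertical below 0.2 rad and x of plate_face in the frame of mark below -0.002 m and y of plate_crown in the frame of mark between -0.16 and -0.07 m), for 0.1 s.
2. it slides along on the rail: hooked over it still, between 5.5 and 1.5 cm short of the mark (x of plate_crown in the frame of mark between -0.008 and 0.008 m and z of plate_crown in the frame of mark between -0.006 and 0.008 m and angle between plate_crown's own z axis and vertical below 0.2 rad and x of plate_face in the frame of mark below -0.002 m and y of plate_crown in the frame of mark between -0.055 and -0.015 m), for 0.05 s.
3. it hangs on the rail at the mark, within 10 mm, let go (x of plate_crown in the frame of mark between -0.008 and 0.008 m and z of plate_crown in the frame of mark between -0.006 and 0.008 m and angle between plate_crown's own z axis and vertical below 0.2 rad and x of plate_face in the frame of mark below -0.002 m and y of plate_crown in the frame of mark between -0.01 and 0.01 m and contact force between plate and rail above 0.2 N and contact force between the fingers and plate below 0.05 N), for 0.2 s.
At the end, for the whole second after the job is handed in: Plate let go on the rail within 10 mm of the mark; fingers hold the wagon still, its centre within 15 mm of the focus point, length within 0.2 rad of parallel to the rail, up axis within 0.2 rad of 20 degrees tipped to the camera, touching only the fingers (all of step 3 and distance between wagon_c and focus below 0.015 m and angle between the y axis of wagon_c and the y axis of focus, either way round below 0.2 rad and angle between the z axis of wagon_c and the z axis of focus, either way round below 0.2 rad and angle between wagon_c's own z axis and vertical below 1.2 rad and contact force between the fingers and wagon above 0.5 N and linear speed of each of wagon, plate below 0.02 m/s and contact force between wagon and plate below 0.05 N and contact force between wagon and rail below 0.05 N); the arm keeps its last pose, push and grip.
It fails at once if the jar is knocked over or pushed more than 2 cm (distance of jar_c from where it was at the start of the episode above 0.02 m or angle between jar_c's own z axis and vertical above 0.5 rad).
It fails at once if the paint tin is knocked over or pushed more than 2 cm (distance of tin_c from where it was at the start of the episode above 0.02 m or angle between tin_c's own z axis and vertical above 0.5 rad).
It fails at once if the dropper bottle is knocked over or pushed more than 2 cm (distance of bottle_c from where it was at the start of the episode above 0.02 m or angle between bottle_c's own z axis and vertical above 0.5 rad).
It also fails if it takes over 54 s, if anything falls off the work surface, if the arm or the gripper's body presses on something with over 40 N, if the wrist force passes 120 N, or if a joint passes its speed limit or range.

## Working session

There is one attempt and no reset: what is moved stays moved. The work goes in short steps, Python scripts to look and compute and a tool call to move; the robot and the scene stay as the last step left them, time stands still between calls to the robot, and variables do not carry over. Pictures are saved under pics/ and viewed, at most 13 in all, crops included, and the job is handed in when it is done.

Besides the shell and the picture viewer there is one more tool, called after "Call:" as name(argument=value, ...) on one line, values as JSON. send_rows: Moves the arm, as the interface text tells. Its arguments: {"type":"object","properties":{"linear":{"type":"array","items":{"type":"array","items":{"type":"number"}}},"yaw":{"type":"array","items":{"type":"number"}},"gripper":{"type":"array","items":{"type":"number"}},"newtons":{"type":"number"}},"required":["linear","yaw","gripper"]}

```bash
mkdir -p pics; cat > h.py <<'E'
import numpy as np, cv2
from rig import robot
from scipy.spatial.transform import Rotation as R
np.set_printoptions(precision=4,suppress=True)
def grab(n,save=None):
    f=robot.grab_frame(n)
    if save: cv2.imwrite(f'pics/{save}.png',f['img'][:,:,::-1])
    np.savez(f'/tmp/{n}.npz',**f); return f
def load(n): return dict(np.load(f'/tmp/{n}.npz'))
def pw(f,u,v,d=None,r=1):
    F=200/np.tan(np.radians(float(f['fov_y']))/2)
    if d is None:
        p=f['range_z'][int(v)-r:int(v)+r+1,int(u)-r:int(u)+r+1]; p=p[p>0]; d=np.median(p) if len(p) else np.nan
    c=np.array([(u-f['cx'])/F*d,-(v-f['cy'])/F*d,-d,1])
    return (np.linalg.inv(f['world_to_cam'])@c)[:3]
def cloud(f):
    F=200/np.tan(np.radians(float(f['fov_y']))/2)
    v,u=np.mgrid[:400,:640]; d=f['range_z']
    c=np.stack([(u-f['cx'])/F*d,-(v-f['cy'])/F*d,-d,np.ones_like(d)],-1)
    p=(c@np.linalg.inv(f['world_to_cam']).T)[...,:3]; p[d==0]=np.nan; return p
E
python3 - <<'E'
from h import *
for n in ['scene','top']:
    f=grab(n,n+'0'); print(n,f['fov_y'],f['cx'],f['cy'],f.keys()); print(np.linalg.inv(f['world_to_cam']))
print(robot.sense()); print(robot.pinch_z)
a=cv2.imread('pics/scene0.png');b=cv2.imread('pics/top0.png')
E
```

```text
scene 51.47637961542276 318.16802237814585 200.9203487563164 dict_keys(['img', 'range_z', 'fov_y', 'cx', 'cy', 'world_to_cam'])
[[-0.6984  0.3144 -0.643  -0.4245]
 [-0.7157 -0.3013  0.6301  0.8556]
 [ 0.0044  0.9002  0.4354  0.7111]
 [ 0.      0.      0.      1.    ]]
top 42.44843531178192 325.7990305176075 199.94209963443882 dict_keys(['img', 'range_z', 'fov_y', 'cx', 'cy', 'world_to_cam'])
[[-0.0036  0.9978 -0.0667  0.3694]
 [-0.9997 -0.0052 -0.0239 -0.0391]
 [-0.0242  0.0666  0.9975  1.6209]
 [ 0.      0.      0.      1.    ]]
{'clock': 0.1, 'qpos': array([-1.2386,  0.4352,  0.025 ,  1.574 , -0.0116,  1.134 , -0.0751]), 'dq': array([-0.0008, -0.0008,  0.0003, -0.0028,  0.0004, -0.0004, -0.0018]), 'joint_torque': array([  0.0033, -67.1755,   1.0282, -31.6906,   0.0157,   0.0071,
        -0.    ]), 'position': array([0.2631, 0.5664, 0.2306]), 'orientation': array([-3.1402,  0.0001,  2.7067]), 'contact_force': array([-0.4755,  0.2579,  0.3697]), 'wrist_torque': array([-0.0059,  0.0055,  0.0411]), 'grip_force': 0.0, 'finger_gap': 0.9997658098684363}
-0.0187
```

View pics/scene0.png

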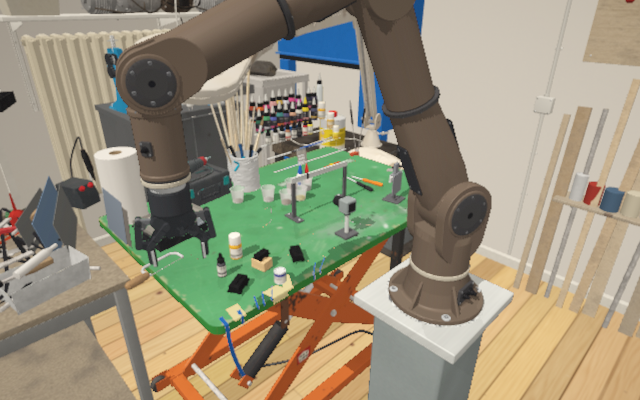

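View pics/top0.png

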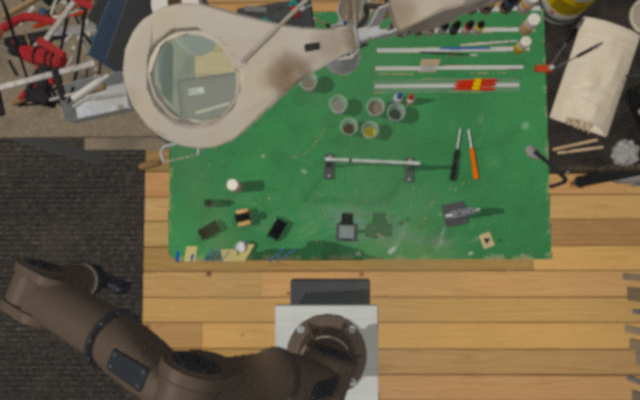

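The scene picture shows the rail at about (293,185)–(345,165), the camera at (347,205) and the stand with the plate at (395,180). There are dark wagons at (262,258) on a wooden block, (297,253) and (238,284). In the top picture the rail runs (327,160)–(418,162), with the camera at (347,230), the stand at (460,213) and the wagons at (243,216), (278,228) and (209,229). I'll enlarge these.

```bash
python3 - <<'E'
from h import *
t=load('top');s=load('scene')
a=cv2.resize(t['img'][140:260,190:350],None,fx=5,fy=5,interpolation=2)[:,:,::-1]
b=cv2.resize(t['img'][140:260,340:500],None,fx=5,fy=5,interpolation=2)[:,:,::-1]
cv2.imwrite('pics/tA.png',cv2.resize(np.vstack([a,b]),(540,810))[:, :] if 0 else a);cv2.imwrite('pics/tB.png',b)
P=cloud(t)
for n,u,v in [('wagS',243,212),('wag2',278,228),('wag3',209,229),('plinth',243,221),('railL',335,160),('railR',410,162),('cam',347,232),('barrel',347,218),('stub',460,212),('jar',233,185),('tin',240,247),('bot',208,203),('table',300,215)]:
    print(n,pw(t,u,v))
# plan-height profile
for nm,(x0,x1,y0,y1,zz) in dict().items(): pass
E
```

```text
wagS [0.4389 0.2531 0.0476]
wag2 [0.3897 0.1477 0.0266]
wag3 [0.3874 0.3622 0.0289]
plinth [0.4115 0.2548 0.037 ]
railL [ 0.5818 -0.0307  0.1572]
railR [ 0.5741 -0.2441  0.1604]
cam [ 0.376  -0.0641  0.1335]
barrel [ 0.4166 -0.0645  0.1269]
stub [ 0.4313 -0.384   0.1545]
jar [0.5191 0.2779 0.0801]
tin [0.3316 0.2636 0.0367]
bot [0.4661 0.3574 0.0637]
table [0.4306 0.0813 0.0004]
```

View pics/tA.png

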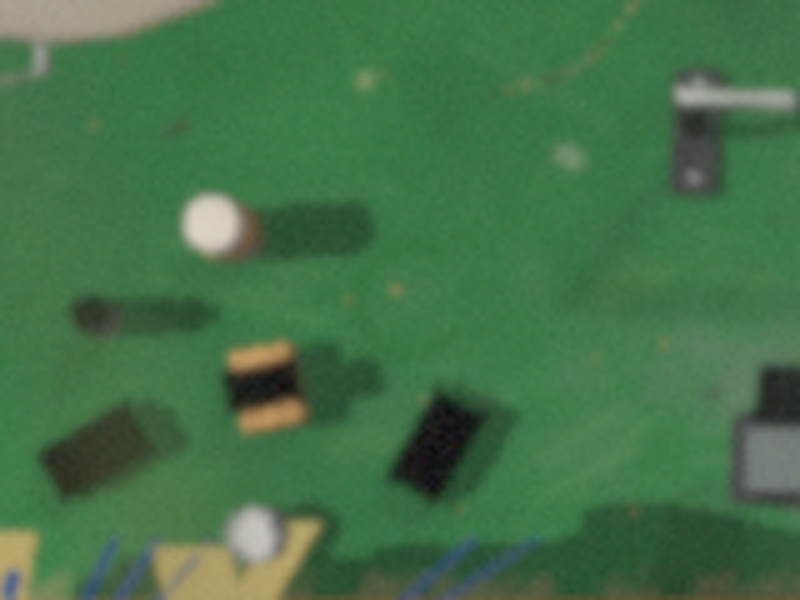

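View pics/tB.png

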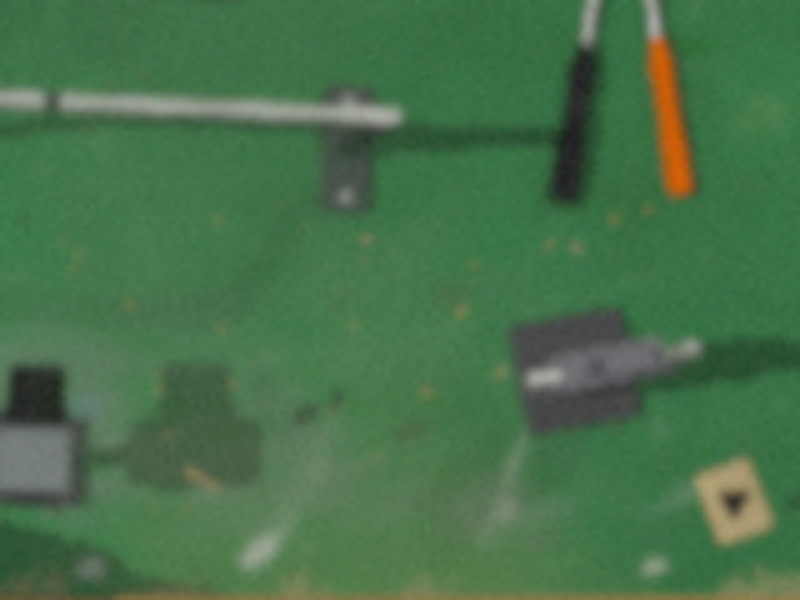

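Crop A: the small wagon on the wooden plinth is at top px (242.6,217.4). The other two black wagons, at (278,228) and (209,229), are clearly bigger and stand on the table, so the plinth one is the smallest and the one meant. The jar's white cap is at (233,185), the tin at (241,247) and the bottle at (208,203).

Crop B: the mark band is at px (350.6,160.2) and the rail's right end at (420.4,163.4). The stub bar runs (445.6,215.8)–(480,209.4), with the tab at about (459,213).

```bash
cat >> h.py <<'E'
def onz(f,u,v,z):
    a=pw(f,u,v,1.);c=np.linalg.inv(f['world_to_cam'])[:3,3]; return c+(a-c)*(z-c[2])/(a[2]-c[2])
def plan(target,yawdeg):
    s=robot.sense();p=s['position'];y=s['orientation'][2];Rm=R.from_euler('xyz',s['orientation']).as_matrix()
    d=Rm.T@(np.array(target)-p); dy=(np.degrees(y)-yawdeg+180)%360-180
    print('pos',p,'yaw',np.degrees(y),'lin/0.25',d/.25,'yawfrac(tool z down)',dy/180)
E
python3 - <<'E'
from h import *
t=load('top')
for n,u,v,z in [('mark',350.6,160.2,.16),('railR',420.4,163.4,.16),('railL',325,159.1,.16),('stubL',445.6,215.8,.11),('stubR',480,209.4,.11),('tab',459.3,213,.155),('wag',242.6,217.4,.05),('wagL',235.6,218.2,.05),('wagR',249.6,216.6,.05),('camback',347,240,.133),('camfront',347,224,.133)]:
    print(n,onz(t,u,v,z))
P=cloud(t)
for n,(x0,x1,y0,y1,z0,z1) in dict(rail=(.52,.62,-.29,.05,.14,.18),tab=(.38,.48,-.45,-.3,.135,.17),stub=(.36,.5,-.46,-.3,.09,.17),wag=(.40,.47,.21,.3,.042,.06)).items():
    q=P.reshape(-1,3);q=q[(q[:,0]>x0)&(q[:,0]<x1)&(q[:,1]>y0)&(q[:,1]<y1)&(q[:,2]>z0)&(q[:,2]<z1)]
    m=cv2.minAreaRect((q[:,:2]*1000).astype(np.float32)); print(n,len(q),q.mean(0),m)
plan([.43,-.385,.25],100)
E
```

```text
mark [ 0.5805 -0.0753  0.16  ]
railR [ 0.5699 -0.2736  0.16  ]
railL [ 0.5842 -0.0021  0.16  ]
stubL [ 0.4223 -0.3524  0.11  ]
stubR [ 0.4405 -0.4526  0.11  ]
tab [ 0.4284 -0.3818  0.155 ]
wag [0.4222 0.2537 0.05  ]
wagL [0.4198 0.2753 0.05  ]
wagR [0.4246 0.2322 0.05  ]
camback [ 0.353 -0.064  0.133]
camfront [ 0.3991 -0.0643  0.133 ]
rail 346 [ 0.5794 -0.1357  0.1581] ((580.109130859375, -135.93687438964844), (268.5093994140625, 9.41673469543457), 86.9408187866211)
tab 50 [ 0.4328 -0.3967  0.1549] ((432.8276672363281, -397.8479309082031), (11.605855941772461, 30.895523071289062), 9.199234962463379)
stub 219 [ 0.4325 -0.3953  0.1233] ((434.29376220703125, -399.8464660644531), (23.42568016052246, 99.13697814941406), 10.42569637298584)
wag 115 [0.4259 0.2562 0.0498] ((425.96044921875, 256.72735595703125), (25.23157501220703, 47.80525207519531), 10.386614799499512)
pos [0.2631 0.5664 0.2306] yaw 155.08372677208362 lin/0.25 [-2.2087 -3.1704 -0.0729] yawfrac(tool z down) 0.30602070428935346
```

Call:
send_rows(linear=[[-0.1,-0.07,-0.02],[-0.22,-0.15,-0.04],[-0.34,-0.24,-0.06],[-0.46,-0.32,-0.08],[-0.58,-0.41,-0.1],[-0.7,-0.49,-0.12],[-0.82,-0.58,-0.12],[-0.92,-0.65,-0.12],[-0.96,-0.68,-0.12],[-0.96,-0.68,-0.12]], yaw=[0.03,0.07,0.11,0.15,0.19,0.23,0.27,0.3,0.306,0.306], gripper=[85,85,85,85,85,85,85,85,85,85], newtons=60)

```text
clock: 1.35
position: [0.4094, 0.3115, 0.2612]
orientation: [-3.141, -0.0, 1.746]
contact_force: [-1.0, 0.5, 0.6]
finger_gap: 0.995
grip_force: 0.0
```

Call:
send_rows(linear=[[-0.12,-0.02,0],[-0.26,-0.04,0],[-0.42,-0.06,0],[-0.6,-0.08,0],[-0.78,-0.1,0],[-0.95,-0.13,0],[-1,-0.14,0],[-1,-0.14,0],[-1,-0.14,0],[-1,-0.14,0]], yaw=[0,0,0,0,0,0,0,0,0,0], gripper=[85,85,85,85,85,85,85,85,85,85])

```text
clock: 2.6
position: [0.4183, 0.0606, 0.2612]
orientation: [-3.141, 0.0, 1.748]
contact_force: [0.3, 0.0, 0.5]
finger_gap: 0.992
grip_force: 0.0
```

Call:
send_rows(linear=[[-0.12,-0.02,0],[-0.26,-0.04,0],[-0.42,-0.06,0],[-0.6,-0.08,0],[-0.78,-0.1,0],[-0.92,-0.13,0],[-0.95,-0.14,0],[-0.95,-0.14,0],[-0.95,-0.14,0],[-0.95,-0.14,0]], yaw=[0,0,0,0,0,0,0,0,0,0], gripper=[85,85,85,85,85,85,85,85,85,85])

```text
clock: 3.85
position: [0.4253, -0.1795, 0.2613]
orientation: [3.142, -0.0, 1.747]
contact_force: [-0.6, -0.4, 0.3]
finger_gap: 0.994
grip_force: 0.0
```

```bash
python3 - <<'E'
from h import *
plan([.4328,-.3973,.26],99.8)
f=grab('wrist','w1'); print(np.linalg.inv(f['world_to_cam']))
P=cloud(f).reshape(-1,3)
q=P[(P[:,0]>.36)&(P[:,0]<.5)&(P[:,1]>-.48)&(P[:,1]<-.3)]
for z0,z1 in [(.135,.175),(.09,.175)]:
    k=q[(q[:,2]>z0)&(q[:,2]<z1)]
    if len(k): print(len(k),k.mean(0),k[:,2].max(),cv2.minAreaRect((k[:,:2]*1000).astype(np.float32)))
E
```

```text
pos [ 0.4253 -0.1795  0.2613] yaw 100.12112160453071 lin/0.25 [-0.8629 -0.1238  0.0046] yawfrac(tool z down) 0.0017840089140596167
[[ 0.9843 -0.1686 -0.0526  0.4125]
 [ 0.1767  0.9398  0.2926 -0.1044]
 [ 0.0001 -0.2973  0.9548  0.4036]
 [ 0.      0.      0.      1.    ]]
567 [ 0.427  -0.3666  0.1066] 0.11585500304312824 ((429.4298095703125, -375.45159912109375), (22.931991577148438, 48.3052978515625), 32.699668884277344)
```

Call:
send_rows(linear=[[-0.1,-0.01,0],[-0.22,-0.03,0],[-0.36,-0.05,0],[-0.5,-0.07,0],[-0.64,-0.09,0],[-0.76,-0.11,0],[-0.83,-0.12,0],[-0.86,-0.124,0],[-0.86,-0.124,0],[-0.86,-0.124,0]], yaw=[0.002,0.002,0.002,0.002,0.002,0.002,0.002,0.002,0.002,0.002], gripper=[85,85,85,85,85,85,85,85,85,85])

```text
clock: 5.15
position: [0.4323, -0.3968, 0.2612]
orientation: [3.141, -0.001, 1.74]
contact_force: [1.0, 0.7, 0.0]
finger_gap: 0.997
grip_force: 0.0
```

```bash
python3 - <<'E'
from h import *
f=grab('wrist','w2')
P=cloud(f).reshape(-1,3)
q=P[(P[:,0]>.36)&(P[:,0]<.5)&(P[:,1]>-.48)&(P[:,1]<-.3)]
for z0,z1 in [(.147,.165),(.102,.145),(.09,.165)]:
    k=q[(q[:,2]>z0)&(q[:,2]<z1)]
    if len(k): print(len(k),k.mean(0),np.percentile(k[:,2],[1,50,99]),cv2.minAreaRect((k[:,:2]*1000).astype(np.float32)))
plan([.4328,-.3973,.119],99.8)
E
```

```text
522 [ 0.4321 -0.3979  0.1542] [0.1481 0.1544 0.156 ] ((432.4531555175781, -398.44927978515625), (11.632258415222168, 29.422407150268555), 9.55323600769043)
1338 [ 0.4306 -0.3922  0.1142] [0.1053 0.1141 0.1421] ((433.55279541015625, -401.14422607421875), (23.645601272583008, 99.72083282470703), 10.402812004089355)
1931 [ 0.4311 -0.3931  0.1245] [0.0974 0.1147 0.1556] ((433.635986328125, -401.1225891113281), (23.770076751708984, 99.71337890625), 10.529333114624023)
pos [ 0.4323 -0.3968  0.2613] yaw 99.71279301472399 lin/0.25 [-0.0026  0.0015  0.5693] yawfrac(tool z down) -0.0004844832515333211
```

View pics/w2.png

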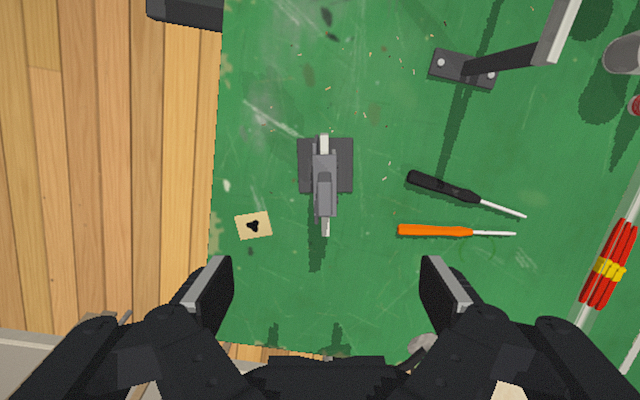

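The wrist view shows the tab at px (325,188), centred between the open fingers at (210,295) and (445,295). The depth fit gives the tab at (0.4325, -0.3984) with its top at 0.155.

Call:
send_rows(linear=[[0,0,0.06],[-0.003,0,0.15],[-0.006,0,0.25],[-0.006,0,0.35],[-0.006,0,0.44],[-0.006,0,0.51],[-0.006,0,0.55],[-0.006,0,0.565],[-0.006,0,0.565],[-0.006,0,0.565]], yaw=[0,0,0,0,0,0,0,0,0,0], gripper=[85,85,85,70,60,50,40,35,25,5], newtons=50)

```text
clock: 6.45
position: [0.4325, -0.3997, 0.1208]
orientation: [3.141, 0.001, 1.739]
contact_force: [-0.1, -0.1, -0.9]
finger_gap: 0.134
grip_force: 48.7
```

Call:
send_rows(linear=[[0,0,0],[0,0,0],[0,0,0],[0,0,0],[0,0,0],[0,0,-0.01],[0,0,-0.03],[0,0,-0.06],[0,0,-0.1],[0,0,-0.12]], yaw=[0,0,0,0,0,0,0,0,0,0], gripper=[5,5,5,5,5,5,5,5,5,5])

```text
clock: 7.7
position: [0.4324, -0.3996, 0.151]
orientation: [3.141, 0.001, 1.739]
contact_force: [0.4, -0.2, -1.2]
finger_gap: 0.131
grip_force: 48.8
```

Call:
send_rows(linear=[[0,0,-0.08],[0,0,-0.2],[0.05,0.05,-0.32],[0.18,0.17,-0.42],[0.34,0.31,-0.44],[0.5,0.46,-0.44],[0.65,0.6,-0.44],[0.75,0.69,-0.44],[0.787,0.725,-0.44],[0.787,0.725,-0.44]], yaw=[0,0,0,0.02,0.04,0.06,0.07,0.07,0.07,0.07], gripper=[5,5,5,5,5,5,5,5,5,5])

```text
clock: 8.95
position: [0.5778, -0.175, 0.26]
orientation: [-3.141, 0.0, 1.52]
contact_force: [-0.6, -0.6, -0.7]
finger_gap: 0.131
grip_force: 48.8
```

```bash
python3 - <<'E'
from h import *
f=grab('wrist','w3')
s=robot.sense();print(s['position'],np.degrees(s['orientation']))
P=cloud(f).reshape(-1,3)
k=P[(P[:,0]>.53)&(P[:,0]<.63)&(P[:,1]>-.3)&(P[:,1]<.03)&(P[:,2]>.15)&(P[:,2]<.17)]
print(len(k),k.mean(0),np.percentile(k[:,2],[1,50,99]),cv2.minAreaRect((k[:,:2]*1000).astype(np.float32)))
t=grab('top');P=cloud(t).reshape(-1,3)
k=P[(P[:,0]>.53)&(P[:,0]<.63)&(P[:,1]>-.3)&(P[:,1]<.03)&(P[:,2]>.15)&(P[:,2]<.17)]
print(len(k),k.mean(0),cv2.minAreaRect((k[:,:2]*1000).astype(np.float32)))
E
```

```text
[ 0.5772 -0.1762  0.2602] [-179.9909    0.0425   86.981 ]
2200 [ 0.5815 -0.0988  0.1596] [0.1579 0.1596 0.1613] ((578.6449584960938, -103.86347961425781), (135.1114959716797, 13.458197593688965), 86.91668701171875)
124 [ 0.5833 -0.0659  0.1597] ((579.8316040039062, -136.0454864501953), (268.0637512207031, 9.219425201416016), 86.73111724853516)
```

View pics/w3.png

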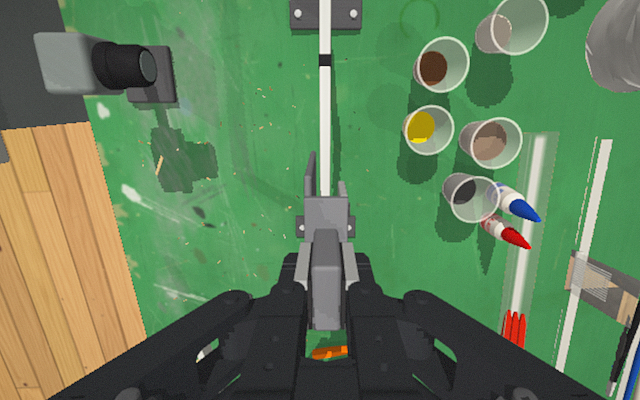

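Wrist view: the rail comes straight out from under the hook (rail centre u≈325, hook walls at 309 and 341). The larger plate wall is on the left, towards the camera, whose lens is at (147,65). The mark band is at (325,60).

```bash
python3 - <<'E'
from h import *
f=load('wrist'); m=onz(f,325,60,.16); print('mark',m)
ll=[onz(f,325.5,v,.16) for v in (20,180)]; print(ll)
# lens glass centre by depth
P=cloud(f)
for u,v in [(147,65),(150,66),(118,64),(60,62)]: print(P[v,u])
yv=np.array([.0535,.9986]);print('along',(robot.sense()['position'][:2]-m[:2])@yv)
E
```

```text
mark [ 0.5828 -0.0735  0.16  ]
[array([ 0.5844, -0.0487,  0.16  ]), array([ 0.5788, -0.1596,  0.16  ])]
[ 0.4338 -0.0651  0.1127]
[ 0.4334 -0.0653  0.1072]
[ 0.418  -0.0648  0.1264]
[ 0.3776 -0.062   0.1335]
along -0.10349184699908981
```

Call:
send_rows(linear=[[0,0,0.05],[0,0,0.11],[0,0,0.17],[0,0,0.23],[0,0,0.27],[0,0,0.3],[0,0,0.32],[0,0,0.335],[0,0,0.345],[0,0,0.35]], yaw=[0,0,0,0,0,0,0,0,0,0], gripper=[5,5,5,5,5,5,5,5,5,5])

```text
clock: 10.3
position: [0.578, -0.175, 0.1726]
orientation: [3.141, -0.0, 1.519]
contact_force: [-0.2, 0.1, -0.7]
finger_gap: 0.132
grip_force: 48.8
```

Call:
send_rows(linear=[[0,0,0.005],[0,0,0.005],[0.04,0,0.005],[0.09,0,0.005],[0.15,0,0.005],[0.21,0,0.005],[0.27,0,0.005],[0.33,0,0.005],[0.38,0,0.005],[0.398,0,0.005]], yaw=[0,0,0,0,0,0,0,0,0,0], gripper=[5,5,5,5,5,5,5,5,5,5])

```text
clock: 11.55
position: [0.5831, -0.0744, 0.1712]
orientation: [-3.141, -0.0, 1.52]
contact_force: [0.8, -0.2, -1.0]
finger_gap: 0.133
grip_force: 48.8
```

```bash
python3 - <<'E'
from h import *
t=grab('scene','s1');f=grab('wrist','w4');s=robot.sense();print(s['position'],s['contact_force'])
print((s['position'][:2]-[.5825,-.0743])@[.0535,.9986])
a=cv2.resize(t['img'][140:240,260:420],None,fx=5,fy=5,interpolation=2)[:,:,::-1];cv2.imwrite('pics/s1c.png',a)
E
```

```text
[ 0.5831 -0.0751  0.1713] [-0.7257  0.0651 -0.3041]
-0.000807413721090503
```

View pics/s1c.png

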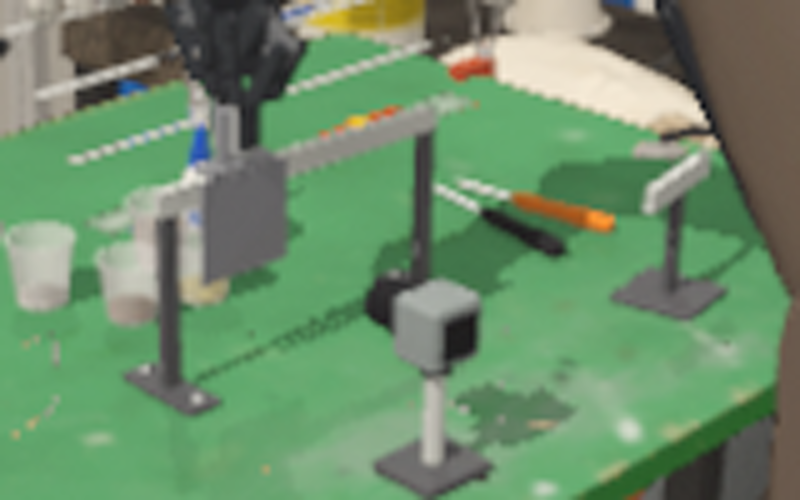

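The scene crop shows the plate hooked over the rail at crop px (245,215), its broad face towards the camera box. Next I release it.

Call:
send_rows(linear=[[0,0,0],[0,0,0],[0,0,0],[0,0,0],[0,0,0],[0,0,-0.02],[0,0,-0.08],[0,0,-0.17],[0,0,-0.28],[0,0,-0.32]], yaw=[0,0,0,0,0,0,0,0,0,0], gripper=[25,45,60,60,60,60,60,60,60,60])

```text
clock: 12.9
position: [0.5839, -0.076, 0.2537]
orientation: [3.138, -0.0, 1.519]
contact_force: [-0.4, 0.3, 0.4]
finger_gap: 0.702
grip_force: 0.0
```

```bash
python3 - <<'E'
from h import *
f=grab('wrist','w5');s=robot.sense();print(s['position'],s['contact_force'])
P=cloud(f).reshape(-1,3)
k=P[(P[:,0]>.54)&(P[:,0]<.63)&(P[:,1]>-.16)&(P[:,1]<.03)&(P[:,2]>.193)&(P[:,2]<.215)]
print(len(k),k.mean(0),cv2.minAreaRect((k[:,:2]*1000).astype(np.float32)))
plan([.50,.05,.25],145)
E
```

```text
[ 0.584  -0.076   0.2539] [-0.4829 -0.0785  1.0102]
881 [ 0.5843 -0.0727  0.2038] ((584.097900390625, -74.51591491699219), (29.944149017333984, 11.705159187316895), 87.22894287109375)
pos [ 0.584  -0.076   0.2539] yaw 87.03923707984721 lin/0.25 [ 0.4858 -0.3616  0.0146] yawfrac(tool z down) -0.32200423844529324
```

Call:
send_rows(linear=[[0.02,-0.06,-0.02],[0.08,-0.18,-0.02],[0.18,-0.32,0],[0.3,-0.46,0],[0.44,-0.58,0],[0.58,-0.64,0],[0.72,-0.66,0],[0.81,-0.66,0],[0.83,-0.66,0],[0.83,-0.66,0]], yaw=[-0.04,-0.09,-0.14,-0.19,-0.24,-0.29,-0.34,-0.39,-0.41,-0.41], gripper=[70,75,75,75,75,75,75,75,75,75])

```text
clock: 14.2
position: [0.4285, 0.1404, 0.2508]
orientation: [-3.141, -0.001, 2.808]
contact_force: [0.3, 0.1, 0.4]
finger_gap: 0.882
grip_force: 0.0
```

```bash
python3 - <<'E'
from h import *
plan([.426,.2567,.17],190.4); print(robot.sense()['qpos'])
E
```

```text
pos [0.4285 0.1404 0.2508] yaw 160.86500164044529 lin/0.25 [0.162  0.4365 0.3231] yawfrac(tool z down) -0.16408332421974844
[-0.8843  0.1239  0.5086  1.9761 -0.0689  1.059   0.8917]
```

Call:
send_rows(linear=[[0.02,0.05,0.03],[0.04,0.12,0.08],[0.07,0.2,0.14],[0.11,0.29,0.2],[0.14,0.37,0.26],[0.16,0.42,0.3],[0.162,0.436,0.32],[0.162,0.436,0.323],[0.162,0.436,0.323],[0.162,0.436,0.323]], yaw=[-0.02,-0.05,-0.08,-0.11,-0.14,-0.16,-0.164,-0.164,-0.164,-0.164], gripper=[75,75,75,75,75,75,75,75,75,75])

```text
clock: 15.45
position: [0.4267, 0.256, 0.171]
orientation: [3.141, 0.001, -2.962]
contact_force: [-0.7, -0.1, -0.4]
finger_gap: 0.878
grip_force: 0.0
```

```bash
python3 - <<'E'
from h import *
f=grab('wrist','w6')
P=cloud(f).reshape(-1,3); g=f['img'].reshape(-1,3).astype(int)
b=(P[:,0]>.37)&(P[:,0]<.48)&(P[:,1]>.2)&(P[:,1]<.31)
for n,m in dict(wag=(P[:,2]>.041)&(P[:,2]<.06),rim=(P[:,2]>.048)&(P[:,2]<.06),plinth=(P[:,2]>.024)&(P[:,2]<.034)&(g[:,0]>g[:,2]+40),dark=(P[:,2]>.028)&(P[:,2]<.06)&(g.sum(1)<120)).items():
    k=P[b&m]; print(n,len(k),k.mean(0),np.percentile(k[:,2],[1,50,99]),cv2.minAreaRect((k[:,:2]*1000).astype(np.float32)))
plan([.426,.2567,.03],190.4)
E
```

```text
wag 1373 [0.4232 0.257  0.0497] [0.0415 0.05   0.0532] ((424.0546875, 257.0704650878906), (23.482437133789062, 44.00135040283203), 12.655783653259277)
rim 1246 [0.4241 0.2571 0.0503] [0.0483 0.0501 0.0533] ((424.3990478515625, 257.1640930175781), (22.29245948791504, 43.83526611328125), 10.471866607666016)
plinth 962 [0.4174 0.2562 0.0294] [0.0257 0.0295 0.0311] ((424.0135192871094, 257.38250732421875), (50.146976470947266, 37.148475646972656), 11.50772476196289)
dark 1358 [0.4224 0.2563 0.0488] [0.0389 0.0499 0.0532] ((424.6669616699219, 256.5798034667969), (25.070205688476562, 48.15241622924805), 11.769599914550781)
pos [0.4267 0.2561 0.1709] yaw -169.69749488091122 lin/0.25 [0.0025 0.0028 0.5638] yawfrac(tool z down) -0.0005416382272844405
```

View pics/w6.png

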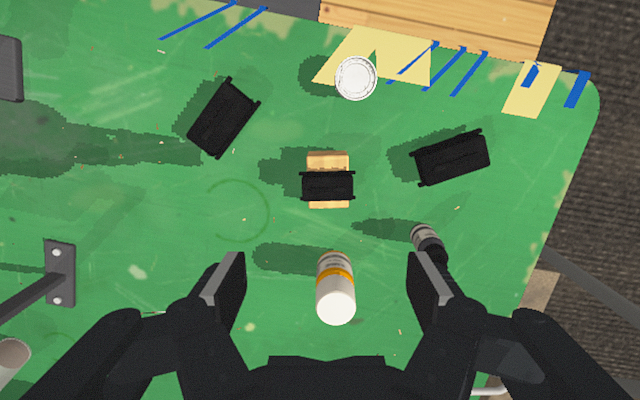

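The wrist view shows the small wagon on its wooden plinth at px (328,185), clearly smaller than the wagons at (223,118) and (450,157). The tin is at (355,78), the jar at (335,285) and the bottle at (428,238). The fingers straddle the wagon's ends. Its centre is (0.4244, 0.2571).

Call:
send_rows(linear=[[0.004,0.003,0.06],[0.008,0.006,0.15],[0.008,0.006,0.25],[0.008,0.006,0.35],[0.008,0.006,0.44],[0.008,0.006,0.51],[0.008,0.006,0.55],[0.008,0.006,0.57],[0.008,0.006,0.576],[0.008,0.006,0.576]], yaw=[-0.002,-0.003,-0.003,-0.003,-0.003,-0.003,-0.003,-0.003,-0.003,-0.003], gripper=[75,75,75,75,75,75,75,70,65,60], newtons=20)

```text
clock: 16.75
position: [0.4244, 0.2577, 0.0269]
orientation: [3.141, 0.001, -2.951]
contact_force: [-0.4, -0.3, 0.2]
finger_gap: 0.704
grip_force: 0.0
```

Call:
send_rows(linear=[[0,0,0],[0,0,0],[0,0,0],[0,0,0],[0,0,0],[0,0,0],[0,0,0],[0,0,-0.02],[0,0,-0.04],[0,0,-0.06]], yaw=[0,0,0,0,0,0,0,0,0,0], gripper=[54,50,45,40,38,38,38,38,38,38])

```text
clock: 18.0
position: [0.4243, 0.2576, 0.0419]
orientation: [3.142, 0.0, -2.951]
contact_force: [0.2, -0.2, -0.3]
finger_gap: 0.509
grip_force: 20.7
```

```bash
python3 - <<'E'
from h import *
f=grab('wrist','w7');s=robot.sense();print(s['position'],s['contact_force'],s['finger_gap']*85.4,s['grip_force'])
P=cloud(f); cv2.imwrite('pics/w7c.png',cv2.resize(f['img'][130:330,220:440],None,fx=3,fy=3,interpolation=2)[:,:,::-1])
b=(abs(P[...,0]-.424)<.04)&(abs(P[...,1]-.257)<.04)&(P[...,2]>.036)
v,u=np.nonzero(b);print(u.min(),u.max(),v.min(),v.max())
E
```

```text
[0.4245 0.2577 0.0425] [ 0.7088 -0.208   0.4291] 43.50112588696274 20.666320323944092
188 460 240 399
```

View pics/w7c.png

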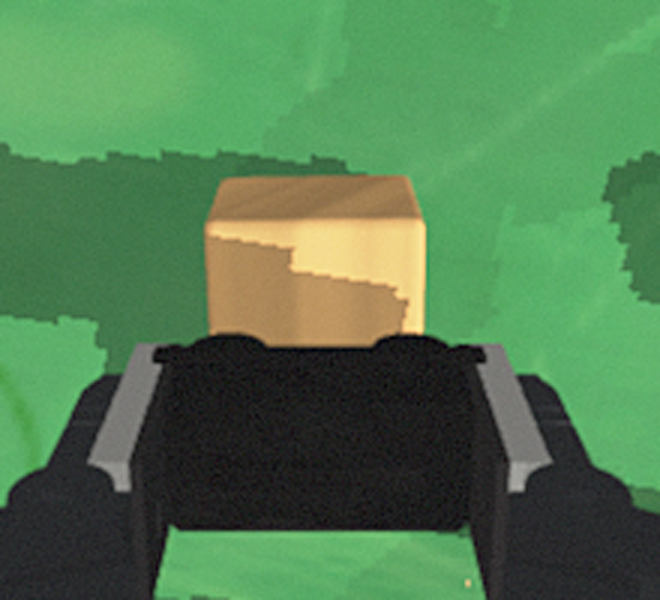

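Call:
send_rows(linear=[[0.04,0,0],[0.09,0,0],[0.125,0,0],[0.132,0,0.02],[0.132,0,0.045],[0.132,0,0.06],[0.132,0,0.066],[0.132,0,0.07],[0.132,0,0.074],[0.132,0,0.076]], yaw=[0,0,0,0,0,0,0,0,0,0], gripper=[38,38,38,38,38,38,38,38,38,38])

```text
clock: 19.3
position: [0.3918, 0.2512, 0.0234]
orientation: [3.141, -0.0, -2.952]
contact_force: [-8.2, -4.0, 31.6]
finger_gap: 0.51
grip_force: 26.0
```

```bash
cat >> h.py <<'E'
def wagtilt(f,tag):
    s=robot.sense();p=s['position'];Rm=R.from_euler('xyz',s['orientation']).as_matrix()
    P=(cloud(f)-p)@Rm   # tool frame
    g=f['img'].astype(int).sum(2)
    m=(abs(P[...,1])<.017)&(abs(P[...,0])<.03)&(P[...,2]>-.05)&(P[...,2]<.01)&(g<150)
    k=P[m]
    print(tag,s['position'],s['contact_force'],s['grip_force'],len(k))
    h,e=np.histogram(k[:,0],bins=np.arange(-.03,.031,.002))
    for i in range(len(h)):
        if h[i]>15:
            w=k[(k[:,0]>=e[i])&(k[:,0]<e[i+1])]; print('%.0f:%d med %.1f min %.1f max %.1f'%((e[i]+.001)*1e3,h[i],*(1e3*np.percentile(w[:,2],[50,2,98]))),end=' | ')
    print()
E
python3 - <<'E'
from h import *
f=load('wrist');s=robot.sense()
f=grab('wrist','w8');wagtilt(f,'pressed')
E
```

```text
pressed [0.3918 0.2512 0.0234] [-6.193  -3.0274 26.7369] 25.532154142856598 5160
-11:17 med -25.3 min -25.6 max -24.9 | -9:234 med -26.2 min -27.0 max -25.3 | -7:341 med -26.3 min -27.4 max -25.2 | -5:351 med -26.2 min -27.3 max -25.0 | -3:324 med -26.1 min -27.3 max -25.0 | -1:141 med -27.8 min -28.7 max -25.2 | 1:400 med -28.1 min -29.3 max -24.7 | 3:574 med -26.2 min -28.9 max -24.5 | 5:375 med -25.4 min -26.5 max -24.2 | 7:365 med -25.2 min -26.5 max -24.0 | 9:389 med -25.0 min -26.2 max -23.7 | 11:1331 med -20.1 min -25.4 max -7.0 | 13:318 med -13.7 min -17.0 max -10.8 |
```

Pressing tipped the wagon only about 3°, with 30 N of push, because full pad contact resists turning. I'll set it back on the plinth and re-grip with only part of the pads on the end walls: smaller patch, longer lever.

Call:
send_rows(linear=[[0,0,-0.04],[0,0,-0.05],[-0.05,0,-0.05],[-0.1,0,-0.05],[-0.132,0,-0.05],[-0.132,0,-0.04],[-0.132,0,-0.025],[-0.132,0,-0.014],[-0.132,0,-0.014],[-0.132,0,-0.014]], yaw=[0,0,0,0,0,0,0,0,0,0], gripper=[38,38,38,38,38,38,38,38,40,50])

```text
clock: 20.6
position: [0.4241, 0.2576, 0.0261]
orientation: [3.142, 0.0, -2.951]
contact_force: [0.5, 0.3, 0.2]
finger_gap: 0.581
grip_force: 0.0
```

Call:
send_rows(linear=[[0,0,0],[0,0,0],[0,0,0],[0.02,0,-0.015],[0.045,0,-0.03],[0.056,0,-0.036],[0.056,0,-0.036],[0.056,0,-0.036],[0.056,0,-0.036],[0.056,0,-0.036]], yaw=[0,0,0,0,0,0,0,0,0,0], gripper=[60,60,60,60,60,60,60,60,60,60])

```text
clock: 21.85
position: [0.4106, 0.2548, 0.035]
orientation: [-3.142, 0.0, -2.951]
contact_force: [0.1, -0.5, -0.1]
finger_gap: 0.702
grip_force: 0.0
```

```bash
python3 - <<'E'
from h import *
f=grab('wrist','w9');wagtilt(f,'open')
cv2.imwrite('pics/w9c.png',cv2.resize(f['img'][130:380,200:450],None,fx=2.4,fy=2.4,interpolation=2)[:,:,::-1])
E
```

```text
open [0.4105 0.2548 0.035 ] [ 0.4054 -0.5513  0.7576] 0.0 4301
-25:102 med -14.6 min -15.5 max -13.8 | -23:234 med -15.1 min -16.1 max -14.0 | -21:264 med -15.2 min -16.3 max -14.0 | -19:251 med -15.2 min -16.2 max -14.1 | -17:89 med -16.0 min -17.5 max -14.3 | -15:249 med -17.5 min -18.6 max -14.7 | -13:464 med -16.7 min -18.5 max -14.3 | -11:312 med -15.2 min -16.9 max -14.1 | -9:280 med -15.1 min -16.2 max -14.0 | -7:285 med -15.1 min -16.2 max -13.9 | -5:395 med -14.8 min -16.0 max -6.0 | -3:1135 med -8.4 min -15.2 max 3.0 | -1:241 med -3.9 min -5.9 max -0.2 |
```

View pics/w9c.png

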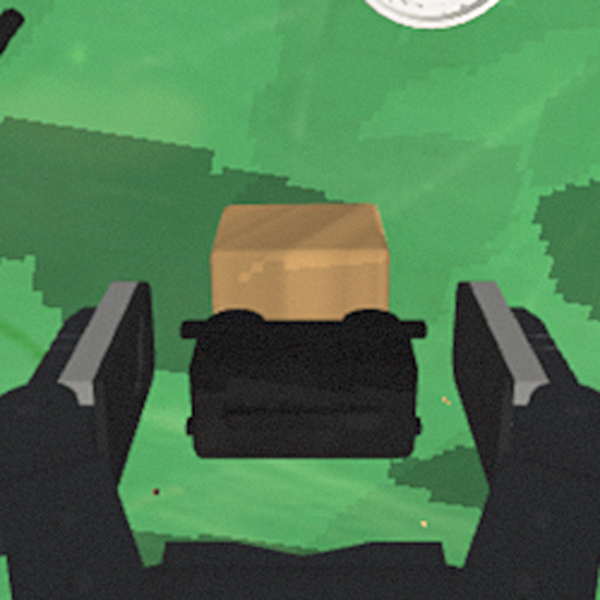

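Wagon stands level and centred again at crop px (305,385). Its centre is at tool x -14.5 mm, so the pads now overlap only its camera-side 7 mm.

Call:
send_rows(linear=[[0,0,0],[0,0,0],[0,0,0],[0,0,0],[0,0,0],[0,0,0],[0,0,-0.02],[0,0,-0.04],[0.02,0,-0.04],[0.06,0,-0.04]], yaw=[0,0,0,0,0,0,0,0,0,0], gripper=[52,46,40,38,38,38,38,38,38,38])

```text
clock: 23.15
position: [0.3954, 0.252, 0.0451]
orientation: [3.141, 0.0, -2.951]
contact_force: [-1.1, 0.5, -0.1]
finger_gap: 0.505
grip_force: 20.6
```

Call:
send_rows(linear=[[0.04,0,0],[0.07,0,0],[0.076,0,0.01],[0.076,0,0.03],[0.076,0,0.04],[0.076,0,0.046],[0.076,0,0.05],[0.076,0,0.054],[0.076,0,0.058],[0.076,0,0.06]], yaw=[0,0,0,0,0,0,0,0,0,0], gripper=[38,38,38,38,38,38,38,38,38,38])

```text
clock: 24.4
position: [0.3763, 0.2483, 0.0302]
orientation: [3.142, -0.002, -2.951]
contact_force: [-5.9, -1.4, 13.9]
finger_gap: 0.507
grip_force: 25.0
```

```bash
python3 - <<'E'
from h import *
f=grab('wrist','w10');wagtilt(f,'pressed')
E
```

```text
pressed [0.3763 0.2483 0.0301] [-6.3975 -1.879  12.6701] 24.94055449962616 4384
-23:50 med -19.0 min -19.4 max -18.0 | -21:280 med -19.4 min -20.5 max -18.3 | -19:313 med -19.1 min -20.5 max -17.9 | -17:316 med -18.8 min -20.1 max -17.7 | -15:178 med -18.7 min -19.8 max -17.5 | -13:230 med -20.3 min -21.5 max -17.6 | -11:502 med -19.6 min -21.4 max -16.7 | -9:376 med -17.6 min -20.9 max -16.3 | -7:316 med -17.1 min -18.2 max -15.9 | -5:341 med -16.8 min -18.0 max -15.7 | -3:1014 med -11.3 min -17.5 max 1.0 | -1:468 med -7.4 min -16.7 max -2.5 |
```

Call:
send_rows(linear=[[0,0,0.003],[0,0,0.006],[0,0,0.009],[0,0,0.012],[0,0,0.014],[0,0,0.016],[0,0,0.018],[0,0,0.02],[0,0,0.022],[0,0,0.022]], yaw=[0,0,0,0,0,0,0,0,0,0], gripper=[38,38,38,38,38,38,38,38,38,38])

```text
clock: 25.7
position: [0.376, 0.2482, 0.0246]
orientation: [-3.142, -0.002, -2.951]
contact_force: [-7.4, -1.0, 12.7]
finger_gap: 0.505
grip_force: 28.7
```

```bash
python3 - <<'E'
from h import *
f=grab('wrist','w11');wagtilt(f,'pressed')
E
```

```text
pressed [0.376  0.2482 0.0247] [-6.371  -1.2973 12.7243] 28.675690591335297 4444
-19:251 med -24.0 min -25.0 max -22.7 | -17:363 med -23.7 min -24.9 max -22.2 | -15:386 med -23.1 min -24.4 max -21.6 | -13:355 med -22.4 min -23.6 max -21.1 | -11:154 med -22.9 min -24.1 max -20.8 | -9:412 med -23.4 min -24.7 max -19.7 | -7:581 med -20.8 min -23.9 max -18.9 | -5:367 med -19.5 min -20.9 max -18.3 | -3:512 med -18.6 min -20.2 max -6.6 | -1:941 med -15.2 min -19.4 max -6.2 | 1:119 med -17.2 min -18.7 max -15.7 |
```

The wagon's top is now tipped about 19° towards the robot, which will be the camera side. Lifting clear.

Call:
send_rows(linear=[[0,0,-0.02],[0,0,-0.05],[0,0,-0.1],[0,0,-0.18],[0,0,-0.28],[0,0,-0.4],[0,0,-0.52],[0,0,-0.62],[0,0,-0.66],[0,0,-0.66]], yaw=[0,0,0,0,0,0,0,0,0,0], gripper=[38,38,38,38,38,38,38,38,38,38])

```text
clock: 27.0
position: [0.3772, 0.2486, 0.19]
orientation: [3.141, 0.001, -2.951]
contact_force: [0.4, 1.2, -0.5]
finger_gap: 0.507
grip_force: 27.4
```

```bash
python3 - <<'E'
from h import *
f=grab('wrist','w12');wagtilt(f,'lifted')
cv2.imwrite('pics/w12c.png',cv2.resize(f['img'][130:380,200:450],None,fx=2.4,fy=2.4,interpolation=2)[:,:,::-1])
plan([.50,-.0693,.20],176.95)
E
```

```text
lifted [0.3769 0.2483 0.1893] [-0.5371 -0.2912 -0.7011] 27.385037541389465 4439
-21:49 med -24.1 min -24.4 max -23.1 | -19:332 med -24.3 min -25.5 max -23.0 | -17:355 med -23.8 min -25.3 max -22.3 | -15:375 med -23.2 min -24.6 max -21.9 | -13:220 med -22.9 min -24.3 max -21.7 | -11:260 med -24.1 min -25.4 max -21.1 | -9:543 med -23.2 min -25.1 max -20.1 | -7:438 med -20.9 min -24.5 max -19.4 | -5:378 med -20.0 min -21.5 max -18.6 | -3:662 med -18.4 min -20.6 max -6.7 | -1:823 med -16.7 min -19.8 max -6.6 | 
pos [0.3769 0.2483 0.1893] yaw -169.09534915230537 lin/0.25 [-0.2433 -1.3408 -0.0429] yawfrac(tool z down) 0.07752583804274814
```

View pics/w12c.png

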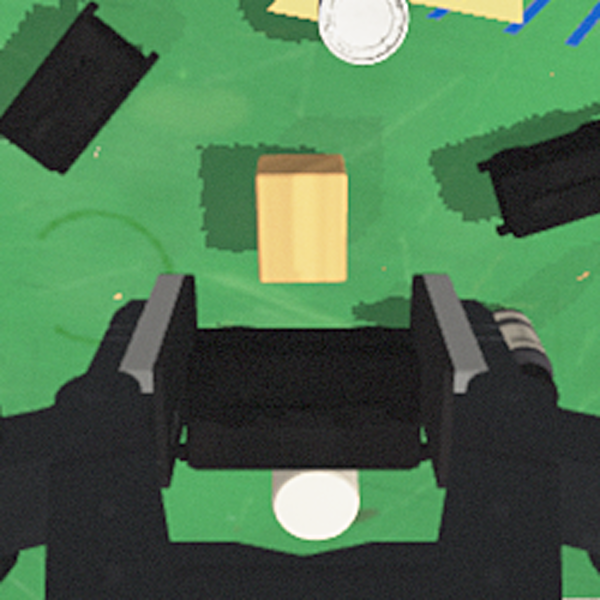

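The wagon is held tipped between the fingers (crop px 190–420, 330–465), the plinth at (300,225) is empty and the jar, tin and bottle haven't moved. The wagon's centre is about 13 mm behind the TCP in tool x and 13.5 mm above it.

Call:
send_rows(linear=[[-0.02,-0.06,-0.01],[-0.04,-0.18,-0.03],[-0.07,-0.32,-0.05],[-0.1,-0.48,-0.06],[-0.13,-0.64,-0.06],[-0.16,-0.78,-0.06],[-0.18,-0.87,-0.06],[-0.19,-0.9,-0.06],[-0.19,-0.9,-0.06],[-0.19,-0.9,-0.06]], yaw=[0,0.01,0.02,0.03,0.045,0.06,0.07,0.0775,0.0775,0.0775], gripper=[38,38,38,38,38,38,38,38,38,38])

```text
clock: 28.3
position: [0.4658, 0.0374, 0.2043]
orientation: [3.141, -0.001, 3.09]
contact_force: [0.2, 0.1, 0.3]
finger_gap: 0.504
grip_force: 27.4
```

```bash
python3 - <<'E'
from h import *
plan([.50,-.0693,.19],176.95);plan([.50,-.0693,.0965],176.95);print(robot.sense()['qpos'])
E
```

```text
pos [0.4658 0.0374 0.2043] yaw 177.05594193391204 lin/0.25 [-0.1584 -0.4191  0.057 ] yawfrac(tool z down) 0.0005885662995113863
pos [0.4658 0.0374 0.2043] yaw 177.05594193391204 lin/0.25 [-0.1587 -0.4191  0.431 ] yawfrac(tool z down) 0.0005885662995113863
[-0.6659  0.2158  0.568   2.013  -0.1423  0.9514  1.494 ]
```

Call:
send_rows(linear=[[-0.02,-0.05,0],[-0.06,-0.15,0.01],[-0.1,-0.26,0.03],[-0.13,-0.35,0.05],[-0.15,-0.4,0.06],[-0.158,-0.419,0.08],[-0.158,-0.419,0.11],[-0.158,-0.419,0.15],[-0.158,-0.419,0.19],[-0.158,-0.419,0.2]], yaw=[0,0,0,0,0,0,0,0,0,0], gripper=[38,38,38,38,38,38,38,38,38,38])

```text
clock: 29.55
position: [0.4996, -0.0698, 0.1536]
orientation: [-3.142, -0.001, 3.089]
contact_force: [1.5, -0.1, 0.5]
finger_gap: 0.507
grip_force: 27.4
```

Call:
send_rows(linear=[[0,0,0.03],[0,0,0.07],[0,0,0.11],[0,0,0.15],[0,0,0.19],[0,0,0.215],[0,0,0.23],[0,0,0.231],[0,0,0.231],[0,0,0.231]], yaw=[0,0,0,0,0,0,0,0,0,0], gripper=[38,38,38,38,38,38,38,38,38,38])

```text
clock: 30.8
position: [0.5003, -0.0702, 0.0971]
orientation: [3.141, 0.0, 3.088]
contact_force: [-0.4, 0.1, 0.3]
finger_gap: 0.505
grip_force: 27.4
```

```bash
python3 - <<'E'
from h import *
f=grab('wrist','w13');wagtilt(f,'final')
s=robot.sense();p=s['position'];Rm=R.from_euler('xyz',s['orientation']).as_matrix()
c=p+Rm@[-.0131,0,-.0136];print('wagon c',c,'focus',[.513,-.070,.11],np.degrees(s['orientation']))
t=grab('scene');b=t['img'][110:260,250:450];cv2.imwrite('pics/s2c.png',cv2.resize(b,None,fx=4,fy=4,interpolation=2)[:,:,::-1])
P=cloud(grab('top')).reshape(-1,3);k=P[(abs(P[:,0]-.584)<.02)&(abs(P[:,1]+.075)<.06)&(P[:,2]>.19)&(P[:,2]<.215)]
if len(k): print('tab',len(k),k.mean(0))
E
```

```text
final [ 0.5004 -0.0702  0.097 ] [ 0.8779 -1.0002  0.4195] 27.380739748477936 4445
-21:23 med -23.1 min -23.3 max -22.3 | -19:270 med -23.7 min -24.6 max -22.4 | -17:362 med -23.4 min -24.7 max -21.9 | -15:379 med -22.7 min -23.9 max -21.3 | -13:285 med -22.3 min -23.7 max -21.1 | -11:216 med -23.3 min -24.6 max -20.7 | -9:451 med -23.0 min -24.6 max -19.4 | -7:528 med -20.5 min -23.9 max -18.6 | -5:354 med -19.5 min -20.9 max -18.2 | -3:513 med -18.5 min -20.0 max -6.6 | -1:1002 med -14.9 min -19.2 max -5.7 | 1:62 med -17.3 min -19.4 max -15.7 | 
wagon c [ 0.5134 -0.0709  0.1106] focus [0.513, -0.07, 0.11] [179.9933   0.0301 176.9564]
tab 1 [ 0.5882 -0.0864  0.2064]
```

View pics/s2c.png

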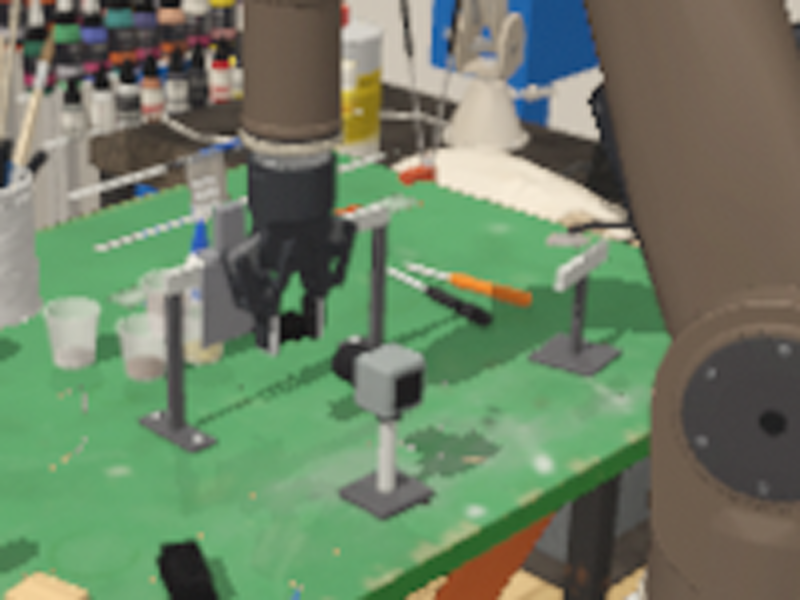

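The scene crop shows the plate still on the rail at crop px (225,290). The wagon is held between the fingers at (295,325), in front of the lens at (348,358). Tilt is about 18° and its centre is within about 1–2 mm of the focus point.

```bash
python3 -c "
from rig import robot
print(robot.sense()['clock'],robot.hand_in())"
```

```text
the job is handed in; nothing more can be done
30.95 None
```

I handed the job in at 30.95 s (no verdict returned): the plate was hooked, slid along the rail and let go at the mark (about 1 mm off when measured), and the wagon is held still about 1–2 mm from the focus point by my measurements, tipped about 18° towards the camera.

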